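# Case the marble bar and click the slide lid shut

### The arm

A 6-joint arm with a two-finger parallel gripper is mounted at the origin on the work surface. World frame = base frame: x ahead of the robot, y to its left, z up, the work surface at z = 0. Lengths are in m, angles in degrees, forces in N, time in s.
With the tool pointing down it reaches from about 0.35 to 0.725 m from the base axis. Payload 6 kg.
Tool frame: the origin (TCP) lies between the finger pads; the fingertips stand 8 mm ahead of it and the grasp point (between the pads) lies 11 mm behind it; z points along the fingers, y is the line along which they close (so a half turn about z gives the same grasp; the last joint's range is limited). The gripper opens to 85 mm and grips with 20 to 120 N. Pads are 22 mm wide; open, the fingers measure 114 mm over their backs; the gripper's body (76 mm by 85 mm) begins 54 mm behind the grasp point. The pads swing forward as they close: fully open they stand 13 mm farther back than shut.
Start: joints at [88.906, 2.303, 4.859, 0, -92.561, -19.12], TCP at [0.207, 0.563, 0.239] pointing down, gripper open.
Joint ranges: [-146.85, 146.85], [-73.84, 115.35], [-62.03, 85.46], [-188.31, 113.3], [-161.28, -10.13], [-171.36, 171.36]. Speed limits (degrees/s): [147.25, 147.25, 172.46, 180, 180, 180].

### API

Orientations are given as [roll, pitch, yaw] about the fixed x, y, z axes, in that order (R = Rz(yaw) Ry(pitch) Rx(roll)).
In Python, from station import sense, grab_frame, close_job gives the robot as it stands. The module is installed in compiled form; this text tells all that it offers.
- The arm moves only by the tool drive_tool, never from a script. Its argument "plan" is a list of rows, each a list of 3 entries, a list of its own where there are three numbers: the finger opening in m, from 0 to 0.0854, then the shift along the tool's x, y, z in m, then the turn about the tool's z in degrees. In form: [[gripper, [x, y, z], turn], ...]. A call has 1 to 5 rows; each row is the pose to reach, as a shift and turn from the pose commanded when the call began, along the tool's axes at that moment; what a row does not reach only later rows make up. A row lasts 1/10 s, in which the tool goes at most 50 mm and 8.59 degrees, less where a joint would pass 70% of its speed; a pose out of reach is approached as far as the arm can. A call with a gripper value outside its range is refused whole. The fingers move at their own pace and stop on an object; "squeeze" is the grip in N (left out, the last holds). Time passes only in rows, so rows that repeat a pose let the fingers close. It gives the time, the measured TCP pose, the force, the opening and the grip force at its end, in the units of the state.
- sense(): the state, without advancing time (a new reading comes with each control period).
- grab_frame(name): name is "scene" or "top" or "wrist"; returns a dict with "image" (384x512x3 uint8, blue, green, red), "fx", "fy", "cx", "cy" (pixels), "distortion" ([k1, k2, p1, p2, k3] as OpenCV has them; the pictures are not rectified), "T" (4x4, takes a point from camera to world coordinates). Camera axes: x right, y down, z forward; pixel columns grow to the right and rows downward; lengths in m; the calibration is good to about 2 mm. A picture is of the moment at which its call begins. There is no depth.
- close_job(): hands the job in; it is judged then, once.
The state is a dict: "time_s": time; "q": joint angles; "qvel": joint speeds; "joint_efforts": joint torques, N m; "tool_pos": TCP position; "ee_rot": TCP orientation; "force": force on the tool from outside, world axes, zero at the start; "torque": the same for the moment, N m; "grip_width": opening from 0.0 (shut) to 1.0 (fully open); "grip_force": force on a finger pad.
Only numpy, scipy, OpenCV 4.12 (cv2) and the standard library are available. Lean on these libraries where they do the work, as an engineer would, in place of code of your own. Each camera call takes 0.05 s, during which the arm holds its last target. There are 200 camera calls.

### The job

Lay the short square marble bar in the open well of the grey case, setting it down rather than dropping it. Then slide the case's white lid along its rails over the well until it is fully home and its flexible tab has clicked down past the ledge, and let go. Leave the long bar, the tray and the hammer where they lie.

Things in the scene. Friction and masses are not known exactly. Their poses are not given: they have to be found in the camera images.
- case: grey plastic slide-lid case fixed to the bench, 320 x 140 x 52.5 mm high. Origin: centre of its underside; x along its length, in the lid's closing direction, z up. The -x half is a blind deck where the lid parks; the open well spans x = +8 to +126 mm. Undercut rails along both long sides (tops at z = 52.5 mm, 115 mm apart) let the lid slide with 1.5 mm play but not lift out.
- well (a point): centre of the well's floor (case x = +67 mm, z = 6 mm); the well is 118 (x) x 110 (y) mm, axes as the case's; its side walls rise to the lid's level, 42 mm above the bench
- ledge (a point): top back edge of the ledge, in the middle of the end block (top at 34.5 mm) beyond the well (case x = +142 mm, z = 40 mm): a ridge 24 mm wide and 5.5 mm high with a 30 degree ramp towards the well and an upright back, behind which the tab's tooth drops. The lid's end stop is a wall 8 mm beyond it, at case x = +150 mm
- lid: loose white plastic lid in the case's rails, 145 (x) x 124 (y) x 5 mm, about 0.2 kg. Origin: centre of its underside (42 mm above the bench); +x is the closing direction. It starts open, origin at case x = -80 to -62 mm; fully home, against the end stop, it is at +77.5 mm. It slides with a few N; in the last 20 mm the tab needs some 5 to 15 N of push, then drops, leaving about 2 mm of play
- handle (a point): top centre of the lid's handle, an upright rib across the lid 14 mm thick (x), 80 mm long (y) and 24 mm high above the lid, 20 mm behind the lid's centre (lid x = -20 mm); its top is 71 mm above the bench. It can be pinched from above, or pushed.
- tab (a joint): bend of the flexible tab (rad), a tongue 42 mm long and 30 mm wide cut in the middle of the lid's leading (+x) end, with a tooth 6 mm long under its tip: 0 = lying level (its rest, before and after the click), about 0.1 while its tooth rides on the ledge
- tab_tip (a point): top of the tab's tip, at the lid's leading end (lid x = +72.5 mm)
- short_bar: loose square-cut marble bar, the shorter of the two, 90 (x) x 30 (y) x 26 (z) mm, about 0.2 kg, lying on the bench. Origin: centre of its underside; x along its length
- short_bar_mid (a point): centre of the short bar
- long_bar: bystander: loose marble bar of the same section, 165 x 30 x 26 mm; origin: centre of its underside, x along its length
- tray: bystander: white three-part plastic tray, 200 (x) x 100 (y) x 38 mm; origin: centre of its underside
- hammer: bystander: wooden-handled hammer 240 mm long, lying flat along its x axis with the head at +x; origin about the middle of its length, at its underside
Mind the look-alikes: they are no part of the job. Leave any purple or red look-alike of the lid alone. Leave any turquoise look-alike of the short_bar alone.

How it is judged:
By the outcome, as a careful person would: the job done as asked, in the order asked, and still so for the second after the job is handed in, with the robot touching nothing.
It also fails if it takes over 56 s, if anything falls off the work surface, if the arm or the gripper's body presses on something with over 40 N, if the wrist force passes 120 N, or if a joint passes its speed limit or range.

## Working session

There is one attempt and no reset: what is moved stays moved. The work goes in short steps, Python scripts to look and compute and a tool call to move; the robot and the scene stay as the last step left them, time stands still between calls to the robot, and variables do not carry over. Pictures are saved under pics/ and viewed, at most 10 in all, crops included, and the job is handed in when it is done.

Besides the shell and the picture viewer there is one more tool, called after "Call:" as name(argument=value, ...) on one line, values as JSON. drive_tool: Moves the arm, as the interface text tells. Its arguments: {"type":"object","properties":{"plan":{"type":"array","items":{"type":"array"}},"squeeze":{"type":"number"}},"required":["plan"]}

```bash
mkdir -p pics
cat > h.py <<'E'
import cv2,numpy as np,pickle
from station import sense,grab_frame,close_job
from scipy.spatial.transform import Rotation as R
def snap(n,tag):
    f=grab_frame(n);cv2.imwrite(f'pics/{tag}.png',f['image']);pickle.dump(f,open(f'{tag}.pkl','wb'));return f
def K(f): return np.array([[f['fx'],0,f['cx']],[0,f['fy'],f['cy']],[0,0,1.]])
def px2w(f,pts,z):
    p=cv2.undistortPoints(np.array(pts,float).reshape(-1,1,2),K(f),np.array(f['distortion'],float)).reshape(-1,2)
    T=np.array(f['T']);d=np.c_[p,np.ones(len(p))]@T[:3,:3].T;o=T[:3,3]
    return o+d*((z-o[2])/d[:,2])[:,None]
def w2px(f,P):
    T=np.linalg.inv(np.array(f['T']));r,_=cv2.Rodrigues(T[:3,:3])
    return cv2.projectPoints(np.array(P,float).reshape(-1,3),r,T[:3,3],K(f),np.array(f['distortion'],float))[0].reshape(-1,2)
E
python3 - <<'E'
from h import *
a=snap('top','top0');b=snap('scene','scene0')
cv2.imwrite('pics/top0b.png',cv2.resize(a['image'],(800,600),interpolation=cv2.INTER_CUBIC))
cv2.imwrite('pics/scene0b.png',cv2.resize(b['image'],(800,600),interpolation=cv2.INTER_CUBIC))
print(sense());print(a['T'])
E
```

```text
{'time_s': 0.1, 'q': array([ 8.89062958e+01,  2.33579309e+00,  4.80671708e+00, -2.19045406e-02,
       -9.25612028e+01, -1.91201226e+01]), 'qvel': array([ 0.08549606, -0.018571  ,  0.11346667,  0.14606224, -0.00362462,
        0.03614767]), 'joint_efforts': array([-5.11790626e-03, -3.69341969e+01,  3.48279977e+01,  6.95159465e+00,
       -4.45887737e-03, -3.94485852e-06]), 'tool_pos': array([0.20715089, 0.56280357, 0.2383653 ]), 'ee_rot': array([ 1.79907534e+02, -8.89380151e-03, -2.02128580e+01]), 'force': array([ 0.24889807, -0.40320183,  0.60012283]), 'torque': array([0.0018031 , 0.04019731, 0.00207983]), 'grip_force': 0.0, 'grip_width': 1.0011862338055113}
[[-9.86405593e-03 -9.97865164e-01  6.45586170e-02  4.81548970e-01]
 [-9.99949999e-01  9.94954033e-03  1.00276265e-03  1.08308573e-01]
 [-1.64295048e-03 -6.45454977e-02 -9.97913413e-01  1.26369651e+00]
 [ 0.00000000e+00  0.00000000e+00  0.00000000e+00  1.00000000e+00]]
```

View pics/top0b.png

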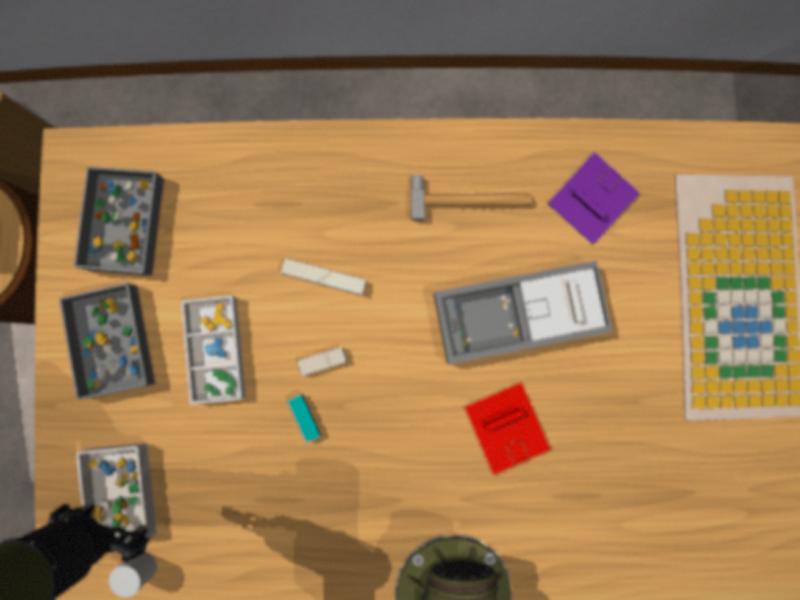

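View pics/scene0b.png

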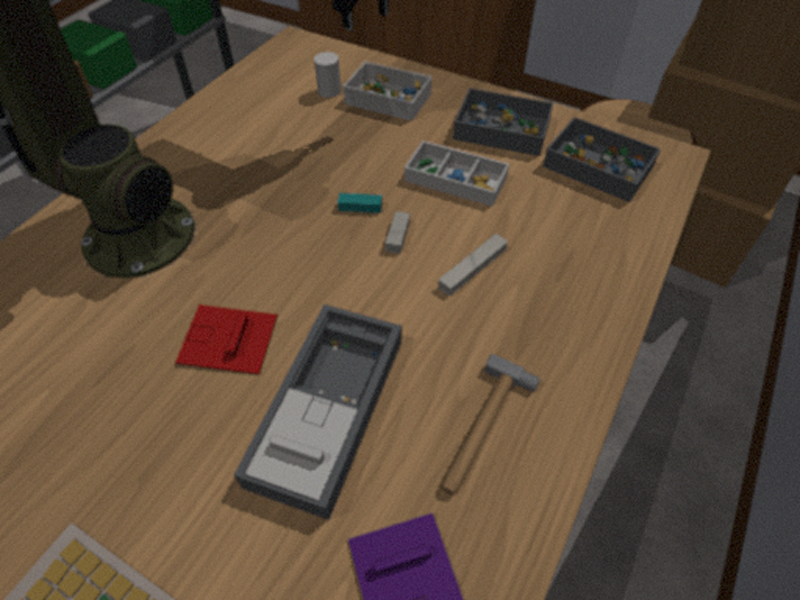

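The top picture (at 800 px) shows three bars: white short (322,361), white long (324,277) and turquoise (305,418). The short white marble one fits the task. The case is at (523,312) with its white lid parked on the right, so it closes to the left. The purple (594,197) and red (508,428) lids are look-alikes. I'll confirm the bar and case in an enlarged crop.

Run:
```python
from h import *
im=cv2.imread('pics/top0.png')
a=cv2.resize(im[150:290,170:410],(800,467),interpolation=cv2.INTER_CUBIC)
cv2.imwrite('pics/crop1.png',a)
```

```text
(no output)
```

View pics/crop1.png

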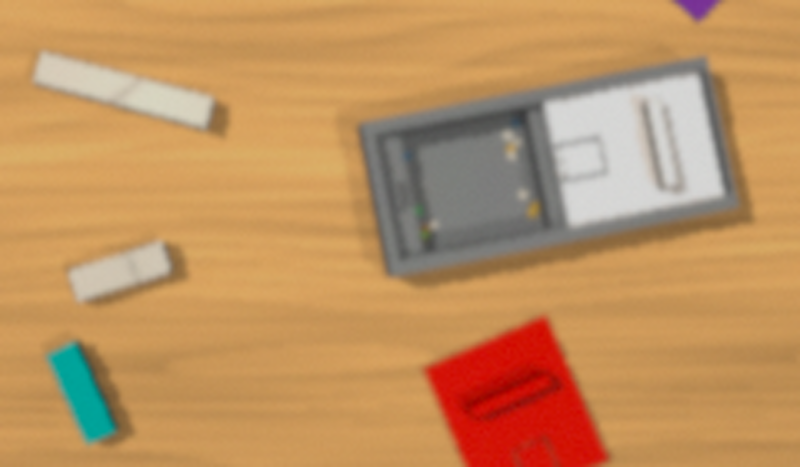

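The crop shows the white bar with corners (67,268), (163,241), (173,272), (80,302). The case rim corners are (360,125), (706,58), (740,200), (392,275). The lid's leading edge is at about x=555, and the handle is at about (663,145). A few small bits sit in the well's corners.

Run:
```python
from h import *
f=pickle.load(open('top0.pkl','rb'))
s=240/800
c=lambda L:np.array(L)*s+[170,150]-.35
b=px2w(f,c([(67,268),(163,241),(173,272),(80,302)]),.026)
k=px2w(f,c([(360,125),(706,58),(740,200),(392,275)]),.0525)
print('bar',b.mean(0),np.linalg.norm(np.diff(b,axis=0),axis=1));d=(b[0]+b[3]-b[1]-b[2]);print(np.degrees(np.arctan2(d[1],d[0])))
print('case',k.mean(0),np.linalg.norm(np.diff(k,axis=0),axis=1));d=(k[0]+k[3]-k[1]-k[2]);a=np.arctan2(d[1],d[0]);print(np.degrees(a))
u=np.array([np.cos(a),np.sin(a)]);o=k.mean(0)[:2];print('well',o+.067*u)
h=px2w(f,c([(642,97),(665,188),(663,100),(683,190)]),.071);print('handle',h)
l=px2w(f,c([(543,103),(566,228)]),.047);
for q in list(h)+list(l): print((q[:2]-o)@u,(q[:2]-o)@[-u[1],u[0]])
st=sense();p=st['tool_pos'];Rm=R.from_euler('xyz',st['ee_rot'],degrees=True).as_matrix()
print(np.round(Rm,3))
print('to bar',Rm.T@(np.r_[b.mean(0)[:2],.2]-p), np.hypot(*b.mean(0)[:2]))
```

```text
bar [0.45739321 0.25077257 0.026     ] [0.09063725 0.02950617 0.08867464]
106.27455483365303
case [ 0.54887699 -0.1368185   0.0525    ] [0.31963254 0.13149858 0.32114151]
100.86696192214698
well [ 0.53624554 -0.07101997]
handle [[ 0.60647424 -0.21561942  0.071     ]
 [ 0.52565108 -0.23398706  0.071     ]
 [ 0.60366075 -0.23444195  0.071     ]
 [ 0.52369868 -0.25011576  0.071     ]]
-0.08824659585212746 -0.041708115292215436
-0.09104733026162956 0.04112852996974843
-0.10620117225521886 -0.03539648269149962
-0.1065187209658137 0.04608664950816786
-0.005452826540943707 -0.05536650153229041
-0.0021655903182303746 0.05861033160531729
[[ 0.938 -0.346 -0.   ]
 [-0.346 -0.938 -0.002]
 [ 0.     0.002 -1.   ]]
to bar [0.34263477 0.20629154 0.03875146] 0.5216276693561085
```

Call:
drive_tool(plan=[[0.085, [0.07, 0.04, 0], 8], [0.085, [0.11, 0.065, 0], 16], [0.085, [0.15, 0.09, 0], 24], [0.06, [0.19, 0.115, 0.0], 32], [0.06, [0.23, 0.14, 0.0], 40]], squeeze=50)

```text
time_s: 0.6
tool_pos: [0.3636, 0.3656, 0.239]
ee_rot: [180.0, -0.0, -60.5]
force: [0.8, 0.8, 0.9]
grip_width: 0.709
grip_force: 0.0
```

```bash
cat >> h.py <<'E'
def to(x,y,z,yaw):
    st=sense();p=st['tool_pos'];r=st['ee_rot'];Rm=R.from_euler('xyz',r,degrees=True).as_matrix()
    print('t',round(st['time_s'],2),'pos',np.round(p,4),np.round(r,2),'F',np.round(st['force'],1),'shift',np.round(Rm.T@(np.array([x,y,z])-p),4),'turn',round((r[2]-yaw+180)%360-180,2),'gw',round(st['grip_width'],3),round(st['grip_force'],1))
E
python3 -c "
from h import *
to(.4574,.2508,.2,-73.7)"
```

```text
t 0.6 pos [0.3636 0.3656 0.239 ] [179.98  -0.   -60.51] F [0.8 0.8 0.9] shift [ 0.1461 -0.0252  0.039 ] turn 13.19 gw 0.709 0.0
```

Call:
drive_tool(plan=[[0.06, [0.04, -0.007, 0.01], 7], [0.06, [0.085, -0.014, 0.03], 13.5], [0.06, [0.129, -0.022, 0.04], 13.5], [0.06, [0.129, -0.022, 0.04], 13.5], [0.06, [0.129, -0.022, 0.04], 13.5]])

```text
time_s: 1.1
tool_pos: [0.4465, 0.2653, 0.1987]
ee_rot: [179.9, -0.0, -73.8]
force: [-0.3, 1.0, 0.5]
grip_width: 0.697
grip_force: 0.0
```

Run:
```python
from h import *
to(.4574,.2508,.1,-73.7)
f=snap('wrist','w1');im=f['image'];
for p in w2px(f,[[.4574,.2508,.026]]): print(p)
cv2.imwrite('pics/w1b.png',cv2.resize(im,(800,600),interpolation=cv2.INTER_CUBIC))
```

```text
t 1.1 pos [0.4465 0.2653 0.1987] [ 1.7994e+02 -4.0000e-02 -7.3850e+01] F [-0.3  1.   0.5] shift [ 0.0169 -0.0066  0.0987] turn -0.15 gw 0.697 0.0
[250.08908433 157.97491654]
```

View pics/w1b.png

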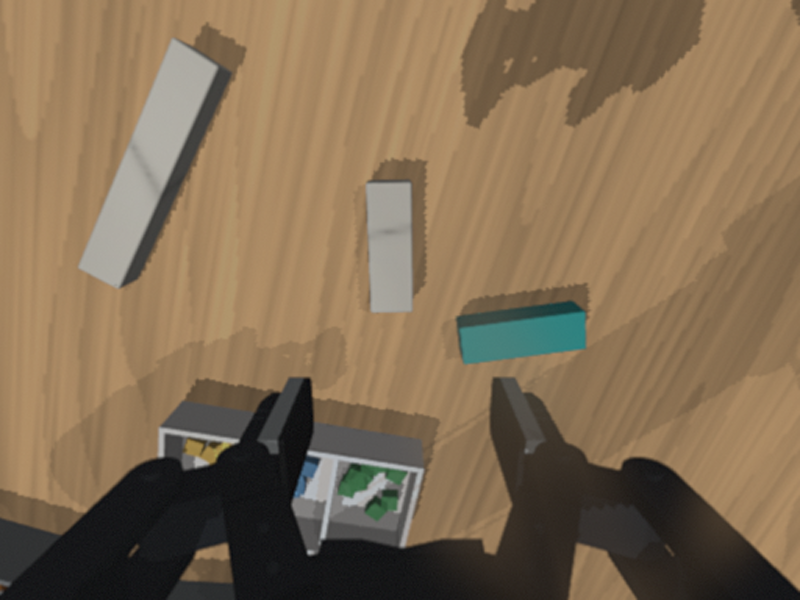

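The close view shows the white bar with corners (368,182), (411,181), (411,311), (371,312), nearly aligned with the tool. The turquoise bar, (458,318) to (586,348), is clear of the pads' path.

Run:
```python
from h import *
f=pickle.load(open('w1.pkl','rb'))
b=px2w(f,np.array([(368,182),(411,181),(411,311),(371,312)])*.64-.18,.026)
print(b,np.linalg.norm(np.diff(b,axis=0),axis=1));d=b[0]+b[1]-b[2]-b[3];a=np.degrees(np.arctan2(d[1],d[0]));c=b.mean(0);print(c,a)
to(c[0],c[1],.06,-74); to(c[0],c[1],.06,a+180 if a<0 and a<-150 else a)
```

```text
[[0.48327903 0.2138695  0.026     ]
 [0.45677625 0.20553987 0.026     ]
 [0.43139946 0.29100253 0.026     ]
 [0.45837934 0.2995844  0.026     ]] [0.02778093 0.0891507  0.02831188]
[0.45745852 0.25249908 0.026     ] -73.63198719884937
t 1.15 pos [0.4461 0.2662 0.1991] [ 1.7998e+02 -1.0000e-02 -7.3760e+01] F [ 0.4 -0.4  0.2] shift [ 0.0163 -0.0071  0.1391] turn 0.24 gw 0.703 0.0
t 1.15 pos [0.4461 0.2662 0.1991] [ 1.7998e+02 -1.0000e-02 -7.3760e+01] F [ 0.4 -0.4  0.2] shift [ 0.0163 -0.0071  0.1391] turn -0.13 gw 0.703 0.0
```

Call:
drive_tool(plan=[[0.05, [0.0163, -0.007, 0.04], 0], [0.05, [0.0163, -0.007, 0.08], 0], [0.05, [0.0163, -0.007, 0.12], 0], [0.05, [0.0163, -0.007, 0.14], 0], [0.05, [0.0163, -0.007, 0.14], 0]])

```text
time_s: 1.65
tool_pos: [0.4552, 0.2525, 0.056]
ee_rot: [179.7, -0.1, -73.6]
force: [-0.5, -0.3, -0.6]
grip_width: 0.588
grip_force: 0.0
```

Run:
```python
from h import *
to(.4575,.2520,.011,-73.7)
```

```text
t 1.65 pos [0.4552 0.2525 0.056 ] [ 1.7969e+02 -1.4000e-01 -7.3610e+01] F [-0.5 -0.3 -0.6] shift [ 0.001  -0.0023  0.045 ] turn 0.09 gw 0.588 0.0
```

Call:
drive_tool(plan=[[0.05, [0.001, -0.002, 0.025], 0], [0.05, [0.001, -0.002, 0.04], 0], [0.05, [0.001, -0.002, 0.044], 0], [0.02, [0.001, -0.002, 0.045], 0], [0.02, [0.001, -0.002, 0.045], 0]], squeeze=50)

```text
time_s: 2.15
tool_pos: [0.4601, 0.2529, 0.0157]
ee_rot: [-179.9, 0.0, -73.7]
force: [0.4, 0.7, -0.7]
grip_width: 0.336
grip_force: 51.0
```

Call:
drive_tool(plan=[[0.02, [0, 0, 0], 0], [0.02, [0, 0, 0], 0], [0.02, [0, 0, 0], 0]])

```text
time_s: 2.45
tool_pos: [0.46, 0.2528, 0.0153]
ee_rot: [-179.9, 0.0, -73.7]
force: [-2.5, -0.2, 4.2]
grip_width: 0.339
grip_force: 51.8
```

Call:
drive_tool(plan=[[0.02, [0, 0, -0.01], 0], [0.02, [0, 0, -0.04], 0], [0.02, [0, 0, -0.08], 0], [0.02, [0, 0, -0.11], 0], [0.02, [0, 0, -0.11], 0]])

```text
time_s: 2.95
tool_pos: [0.4617, 0.2534, 0.1302]
ee_rot: [-179.5, 0.2, -73.7]
force: [1.4, 0.1, -1.9]
grip_width: 0.338
grip_force: 51.2
```

Run:
```python
from h import *
to(.5362,-.071,.13,-79.1)
```

```text
t 2.95 pos [0.4617 0.2534 0.1302] [-1.7953e+02  1.6000e-01 -7.3710e+01] F [ 1.4  0.1 -1.9] shift [ 0.3323  0.0195 -0.0009] turn 5.39 gw 0.338 51.2
```

Call:
drive_tool(plan=[[0.02, [0.02, 0, 0], 1], [0.02, [0.05, 0.003, 0], 2], [0.02, [0.085, 0.005, 0], 3], [0.02, [0.12, 0.007, 0], 4], [0.02, [0.155, 0.009, 0], 5.4]])

```text
time_s: 3.45
tool_pos: [0.494, 0.0995, 0.1237]
ee_rot: [179.9, -0.0, -79.1]
force: [1.0, 0.2, -1.5]
grip_width: 0.341
grip_force: 51.2
```

Call:
drive_tool(plan=[[0.02, [0.035, -0.006, 0], 0], [0.02, [0.07, -0.006, 0], 0], [0.02, [0.105, -0.006, 0], 0], [0.02, [0.125, -0.006, 0], 0], [0.02, [0.13, -0.006, 0], 0]])

```text
time_s: 3.95
tool_pos: [0.5244, -0.0277, 0.1235]
ee_rot: [179.9, -0.0, -79.3]
force: [-0.4, 0.1, -2.7]
grip_width: 0.342
grip_force: 51.1
```

Run:
```python
from h import *
to(.5362,-.071,.1,-79.1)
f=snap('wrist','w2')
cv2.imwrite('pics/w2b.png',cv2.resize(f['image'],(800,600),interpolation=cv2.INTER_CUBIC))
```

```text
t 3.95 pos [ 0.5244 -0.0277  0.1235] [ 1.7989e+02 -2.0000e-02 -7.9280e+01] F [-0.4  0.1 -2.7] shift [ 0.0448 -0.0036  0.0235] turn -0.18 gw 0.342 51.1
```

View pics/w2b.png

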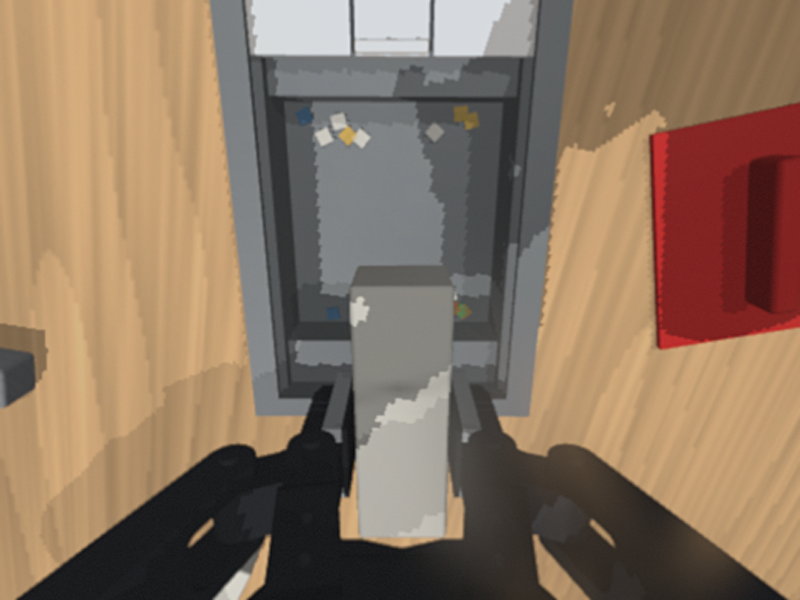

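The wrist view shows the held bar over the case's near end. The case's near rim corners are (257,415) and (528,415), and the lid's leading edge is at row 55. Small bits lie on the well floor at (340,130), (435,132), (465,117), (333,313) and (460,310).

Run:
```python
from h import *
f=pickle.load(open('w2.pkl','rb'))
g=lambda L,z:px2w(f,np.array(L)*.64-.18,z)
k=g([(257,415),(528,415)],.0525);print(k,np.linalg.norm(k[0]-k[1]))
s=g([(213,30),(571,30)],.0525);print(s,np.linalg.norm(s[0]-s[1]))
d=s.mean(0)-k.mean(0);a=np.arctan2(-d[1],-d[0]);d2=k[0]-k[1];print(np.degrees(a),np.degrees(np.arctan2(d2[1],d2[0])))
a=np.radians(100.9)
u=np.array([np.cos(a),np.sin(a)]);v=np.array([-u[1],u[0]])
o=k.mean(0)[:2]-.16*u;print('case',o,'well',o+.067*u)
for n,L,z in [('bits',[(323,137),(340,122),(347,135),(361,138),(435,132),(460,113),(470,121),(305,116),(333,313),(460,310)],.008),('lid',[(250,55),(535,55)],.047),('floor',[(283,100),(518,98),(300,322),(490,322)],.006)]:
  for q in g(L,z): print(n,np.round([(q[:2]-o)@u,(q[:2]-o)@v],4))
```

```text
[[0.58739034 0.03391611 0.0525    ]
 [0.45120682 0.00834017 0.0525    ]] 0.13856435951175136
[[ 0.61948806 -0.13618733  0.0525    ]
 [ 0.48190551 -0.16235019  0.0525    ]] 0.14004803256362985
100.4405007002452 10.636536565134136
case [ 0.54955385 -0.13598525] well [ 0.53688446 -0.07019402]
bits [ 0.0251 -0.035 ]
bits [ 0.018 -0.026]
bits [ 0.0242 -0.0227]
bits [ 0.0256 -0.0156]
bits [0.0229 0.0221]
bits [0.014  0.0345]
bits [0.0177 0.0397]
bits [ 0.0152 -0.0434]
bits [ 0.1206 -0.0347]
bits [0.119  0.0384]
lid [-0.0056 -0.0568]
lid [-0.0054  0.0596]
floor [ 0.0076 -0.0543]
floor [0.007  0.0635]
floor [ 0.1268 -0.0545]
floor [0.1273 0.0565]
```

Call:
drive_tool(plan=[[0.02, [0.03, -0.002, 0], 0], [0.02, [0.038, -0.003, 0.02], 0], [0.02, [0.038, -0.003, 0.04], 0], [0.02, [0.038, -0.003, 0.06], 0], [0.02, [0.038, -0.003, 0.06], 0]])

```text
time_s: 4.5
tool_pos: [0.5327, -0.0616, 0.0607]
ee_rot: [179.6, 0.1, -79.1]
force: [0.0, -0.1, -2.4]
grip_width: 0.341
grip_force: 51.0
```

Run:
```python
from h import *
to(.534,-.0657,.022,-79.4)
```

```text
t 4.5 pos [ 0.5327 -0.0616  0.0607] [ 1.7964e+02  7.0000e-02 -7.9100e+01] F [ 0.  -0.1 -2.4] shift [ 0.0043 -0.0008  0.0387] turn 0.3 gw 0.341 51.0
```

Call:
drive_tool(plan=[[0.02, [0.004, 0, 0.004], 0], [0.02, [0.004, 0, 0.014], 0], [0.02, [0.004, 0, 0.024], 0], [0.02, [0.004, 0, 0.032], 0], [0.02, [0.004, 0, 0.032], 0]])

```text
time_s: 5.0
tool_pos: [0.5347, -0.0662, 0.0306]
ee_rot: [179.8, 0.0, -79.1]
force: [-0.1, -0.5, -2.0]
grip_width: 0.339
grip_force: 51.0
```

Call:
drive_tool(plan=[[0.02, [0, 0, 0.002], 0], [0.02, [0, 0, 0.003], 0], [0.02, [0, 0, 0.004], 0], [0.02, [0, 0, 0.004], 0]])

```text
time_s: 5.4
tool_pos: [0.5358, -0.0662, 0.0284]
ee_rot: [-180.0, -0.0, -79.1]
force: [-0.2, 0.5, -1.4]
grip_width: 0.336
grip_force: 51.0
```

Call:
drive_tool(plan=[[0.02, [0, 0, 0.002], 0], [0.02, [0, 0, 0.004], 0], [0.02, [0, 0, 0.005], 0], [0.02, [0, 0, 0.005], 0], [0.02, [0, 0, 0.005], 0]])

```text
time_s: 5.9
tool_pos: [0.5357, -0.0663, 0.0233]
ee_rot: [180.0, -0.0, -79.1]
force: [-0.1, 0.2, -0.6]
grip_width: 0.338
grip_force: 51.0
```

Call:
drive_tool(plan=[[0.02, [0, 0, 0.001], 0], [0.02, [0, 0, 0.002], 0], [0.02, [0, 0, 0.002], 0]])

```text
time_s: 6.2
tool_pos: [0.5358, -0.0662, 0.0214]
ee_rot: [-180.0, -0.0, -79.1]
force: [0.1, -1.0, -1.5]
grip_width: 0.338
grip_force: 51.1
```

Call:
drive_tool(plan=[[0.02, [0, 0, 0.001], 0], [0.02, [0, 0, 0.001], 0], [0.02, [0, 0, 0.001], 0]])

```text
time_s: 6.5
tool_pos: [0.5358, -0.0662, 0.0213]
ee_rot: [-180.0, -0.0, -79.1]
force: [-4.7, 1.7, 5.7]
grip_width: 0.342
grip_force: 51.9
```

Call:
drive_tool(plan=[[0.02, [0, 0, 0.001], 0], [0.02, [0, 0, 0.001], 0], [0.02, [0, 0, 0.001], 0]])

```text
time_s: 6.8
tool_pos: [0.5359, -0.0662, 0.0213]
ee_rot: [-180.0, -0.0, -79.1]
force: [-7.9, 2.1, 10.7]
grip_width: 0.337
grip_force: 52.7
```

Contact with the floor at z=0.0213. I'll open modestly and retreat.

Call:
drive_tool(plan=[[0.033, [0, 0, -0.001], 0], [0.04, [0, 0, -0.001], 0], [0.046, [0, 0, -0.001], 0], [0.046, [0, 0, -0.001], 0], [0.046, [0, 0, -0.001], 0]])

```text
time_s: 7.3
tool_pos: [0.5357, -0.0663, 0.0201]
ee_rot: [180.0, -0.0, -79.1]
force: [0.1, 0.1, 0.8]
grip_width: 0.539
grip_force: 0.0
```

Call:
drive_tool(plan=[[0.046, [0, 0, -0.01], 0], [0.046, [0, 0, -0.03], 0], [0.046, [0, 0, -0.06], 0], [0.046, [0, 0, -0.1], 0], [0.046, [0, 0, -0.13], 0]])

```text
time_s: 7.8
tool_pos: [0.5362, -0.0664, 0.1538]
ee_rot: [-179.9, -0.1, -79.1]
force: [0.0, 0.2, 0.1]
grip_width: 0.54
grip_force: 0.0
```

Call:
drive_tool(plan=[[0.03, [0.04, 0, 0], 0], [0.0, [0.08, 0, 0], 0], [0.0, [0.08, 0, 0], 0], [0.0, [0.08, 0, 0], 0]])

```text
time_s: 8.2
tool_pos: [0.5507, -0.1455, 0.1506]
ee_rot: [180.0, -0.0, -79.2]
force: [-0.1, 1.4, -0.1]
grip_width: 0.002
grip_force: 0.0
```

Run:
```python
from h import *
to(.5362,-.071,.1,-79.1)
f=snap('wrist','w3')
cv2.imwrite('pics/w3b.png',cv2.resize(f['image'],(800,600),interpolation=cv2.INTER_CUBIC))
```

```text
t 8.2 pos [ 0.5507 -0.1455  0.1506] [179.99  -0.   -79.22] F [-0.1  1.4 -0.1] shift [-0.0759  0.0004  0.0506] turn -0.12 gw 0.002 0.0
```

View pics/w3b.png

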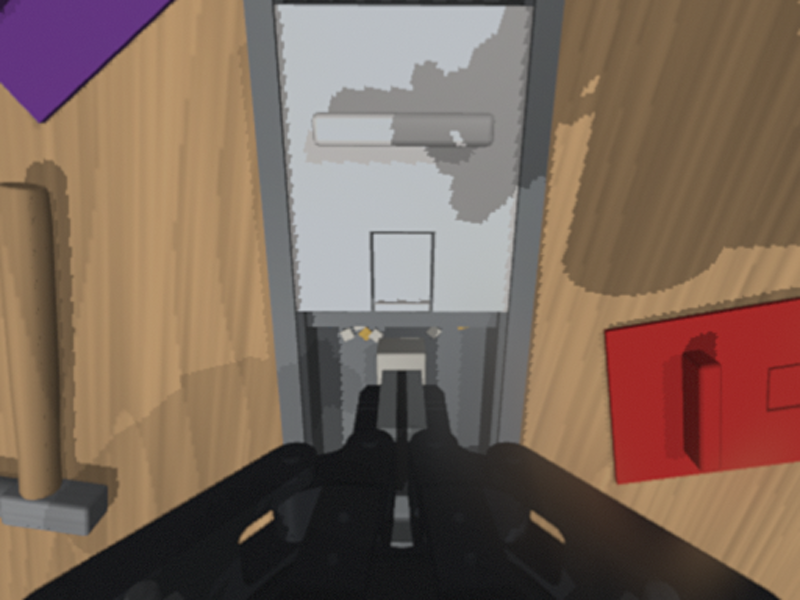

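The bar lies in the well, with its end at (400,345). The handle's top spans (313,113) to (494,146). The lid's leading edge is at row 311 and its rear edge at row 4.

Run:
```python
from h import *
f=pickle.load(open('w3.pkl','rb'))
g=lambda L,z:px2w(f,np.array(L)*.64-.18,z)
a=np.radians(100.9);u=np.array([np.cos(a),np.sin(a)]);v=np.array([-u[1],u[0]]);o=np.array([.5496,-.136])
for n,L,z in [('hand',[(313,129),(494,129),(403,113),(403,142)],.071),('lid',[(300,311),(507,311),(276,4),(533,8)],.047)]:
  for q in g(L,z): print(n,np.round([(q[:2]-o)@u,(q[:2]-o)@v],4))
hx=-.098
for x in (hx-.035,):
  p=o+x*u; to(p[0],p[1],.11,-79.1)
```

```text
hand [-0.0982 -0.0373]
hand [-0.098   0.0414]
hand [-0.1046  0.0018]
hand [-0.0928  0.0018]
lid [-0.0056 -0.0546]
lid [-0.0053  0.0589]
lid [-0.1511 -0.0547]
lid [-0.1494  0.0602]
t 8.25 pos [ 0.5508 -0.1448  0.1506] [-179.99   -0.    -79.15] F [ 0.3 -0.3 -0.6] shift [ 0.1242 -0.0006  0.0406] turn -0.05 gw 0.002 0.0
```

Call:
drive_tool(plan=[[0, [0.04, 0.001, 0], 0], [0, [0.08, 0.002, 0], 0], [0, [0.11, 0.002, 0], 0], [0, [0.125, 0.002, 0], 0], [0, [0.125, 0.002, 0.02], 0]], squeeze=40)

```text
time_s: 8.75
tool_pos: [0.574, -0.2693, 0.1333]
ee_rot: [-179.8, -0.2, -79.2]
force: [0.5, -0.9, 1.1]
grip_width: 0.005
grip_force: 0.0
```

Call:
drive_tool(plan=[[0, [0, 0, 0.02], 0], [0, [0, 0, 0.04], 0], [0, [0, 0, 0.06], 0], [0, [0, 0, 0.063], 0], [0, [0, 0, 0.063], 0]])

```text
time_s: 9.25
tool_pos: [0.5725, -0.2671, 0.0674]
ee_rot: [180.0, -0.0, -79.0]
force: [1.2, 0.2, 1.4]
grip_width: -0.002
grip_force: 0.0
```

```bash
cat >> h.py <<'E'
def cs():
    a=np.radians(100.9);u=np.array([np.cos(a),np.sin(a)]);v=np.array([-u[1],u[0]]);o=np.array([.5496,-.136])
    st=sense();d=st['tool_pos'][:2]-o
    print('case xy',np.round([d@u,d@v],4),'z',st['tool_pos'][2],'F along',st['force'][:2]@u,st['force'],'t',st['time_s'])
E
python3 -c "
from h import *
cs()"
```

```text
case xy [-0.1331  0.0023] z 0.0674050975627699 F along 0.01825463215822326 [1.17105557 0.24409978 1.35218777] t 9.25
```

Call:
drive_tool(plan=[[0, [0, 0, 0.005], 0], [0, [-0.008, 0, 0.005], 0], [0, [-0.016, 0, 0.005], 0], [0, [-0.024, 0, 0.005], 0], [0, [-0.032, 0, 0.005], 0]])

```text
time_s: 9.75
tool_pos: [0.5666, -0.2359, 0.063]
ee_rot: [-180.0, -0.0, -79.1]
force: [0.8, -1.9, 0.8]
grip_width: -0.005
grip_force: 0.8
```

```bash
python3 -c "
from h import *
cs()"
```

```text
case xy [-0.1013  0.0022] z 0.06296852044135968 F along -2.05998549232141 [ 0.79200193 -1.94531757  0.84328609] t 9.75
```

Call:
drive_tool(plan=[[0, [-0.012, 0, 0], 0], [0, [-0.024, 0, 0], 0], [0, [-0.036, 0, 0], 0], [0, [-0.048, 0, 0], 0], [0, [-0.06, 0, 0], 0]])

```text
time_s: 10.25
tool_pos: [0.555, -0.1766, 0.0625]
ee_rot: [-180.0, -0.0, -79.1]
force: [1.3, -2.2, 2.2]
grip_width: 0.0
grip_force: 1.2
```

Call:
drive_tool(plan=[[0, [-0.01, 0, 0], 0], [0, [-0.02, 0, 0], 0], [0, [-0.03, 0, 0], 0], [0, [-0.04, 0, 0], 0], [0, [-0.048, 0, 0], 0]])

```text
time_s: 10.75
tool_pos: [0.546, -0.1297, 0.0624]
ee_rot: [-180.0, -0.0, -79.1]
force: [0.9, -2.9, 2.2]
grip_width: 0.003
grip_force: 1.4
```

Run:
```python
from h import *
cs()
f=snap('wrist','w4')
cv2.imwrite('pics/w4b.png',cv2.resize(f['image'],(800,600),interpolation=cv2.INTER_CUBIC))
```

```text
case xy [0.0069 0.0024] z 0.062423062586306775 F along -3.0140733681511427 [ 0.86211888 -2.90343227  2.16364145] t 10.75
```

View pics/w4b.png

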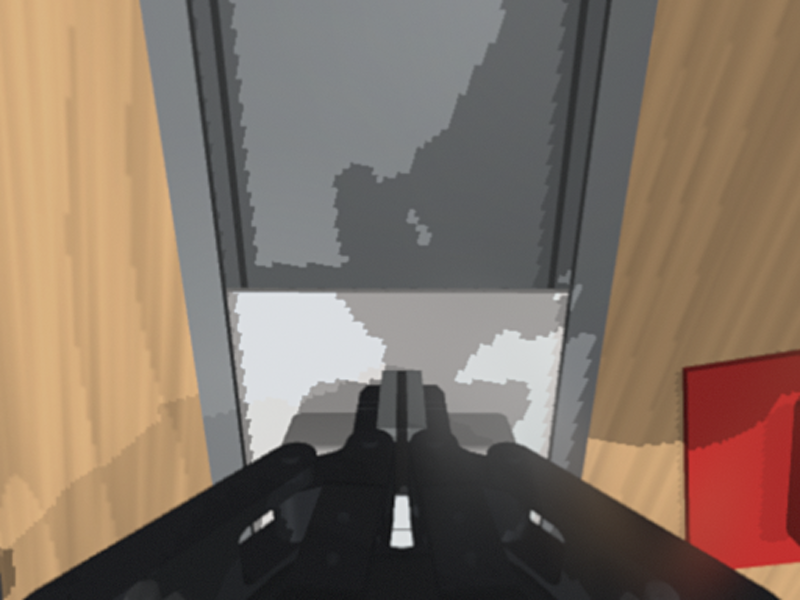

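The lid follows squarely. Its rear edge is straight across at row 291, so I keep pushing, more slowly.

Call:
drive_tool(plan=[[0, [-0.004, 0, 0], 0], [0, [-0.008, 0, 0], 0], [0, [-0.012, 0, 0], 0], [0, [-0.016, 0, 0], 0], [0, [-0.02, 0, 0], 0]])

```text
time_s: 11.3
tool_pos: [0.5422, -0.1112, 0.0625]
ee_rot: [180.0, -0.1, -79.1]
force: [1.3, -6.6, 1.3]
grip_width: -0.0
grip_force: 3.3
```

Run:
```python
from h import *
f=pickle.load(open('w4.pkl','rb'))
a=np.radians(100.9);u=np.array([np.cos(a),np.sin(a)]);o=np.array([.5496,-.136])
print((px2w(f,np.array([(230,291),(568,291)])*.64-.18,.047)[:,:2]-o)@u+.0725)
cs()
```

```text
[0.04463992 0.04465456]
case xy [0.0257 0.0025] z 0.062484894080483244 F along -6.713424862034713 [ 1.33985534 -6.5787535   1.26743133] t 11.3
```

Call:
drive_tool(plan=[[0, [-0.002, 0, 0], 0], [0, [-0.004, 0, 0], 0], [0, [-0.006, 0, 0], 0], [0, [-0.008, 0, 0], 0], [0, [-0.01, 0, 0], 0]])

```text
time_s: 11.8
tool_pos: [0.5404, -0.1008, 0.0624]
ee_rot: [-180.0, 0.0, -79.1]
force: [0.2, -1.3, 2.2]
grip_width: 0.0
grip_force: 0.5
```

Call:
drive_tool(plan=[[0, [-0.001, 0, 0], 0], [0, [-0.002, 0, 0], 0], [0, [-0.003, 0, 0], 0], [0, [-0.003, 0, 0], 0]])

```text
time_s: 12.2
tool_pos: [0.5396, -0.0977, 0.0621]
ee_rot: [180.0, 0.0, -79.1]
force: [1.0, -0.3, 0.1]
grip_width: -0.002
grip_force: 0.1
```

Run:
```python
from h import *
cs()
```

```text
case xy [0.0395 0.0026] z 0.062064427798711026 F along -0.5195093199532321 [ 0.9964956  -0.33715933  0.14714856] t 12.2
```

Call:
drive_tool(plan=[[0, [-0.001, 0, 0], 0], [0, [-0.002, 0, 0], 0], [0, [-0.002, 0, 0], 0], [0, [-0.002, 0, 0], 0]])

```text
time_s: 12.6
tool_pos: [0.5391, -0.0974, 0.0624]
ee_rot: [179.9, -0.1, -79.2]
force: [-0.2, -7.7, -0.4]
grip_width: -0.001
grip_force: 3.3
```

Call:
drive_tool(plan=[[0, [-0.001, 0, 0], 0], [0, [-0.002, 0, 0], 0], [0, [-0.002, 0, 0], 0], [0, [-0.002, 0, 0], 0]])

```text
time_s: 13.0
tool_pos: [0.5391, -0.0971, 0.0632]
ee_rot: [179.9, -0.3, -79.2]
force: [1.1, -14.1, 0.7]
grip_width: 0.002
grip_force: 6.8
```

Run:
```python
from h import *
cs()
```

```text
case xy [0.0401 0.003 ] z 0.06316184714417121 F along -14.074150784480134 [  1.07083521 -14.12652136   0.69937561] t 13.0
```

The lid has stalled at TCP case x=0.040, which matches the end stop, after a force peak and drop (the click). I'll back off, lift and look.

Call:
drive_tool(plan=[[0, [0.006, 0, 0], 0], [0, [0.016, 0, 0], 0], [0, [0.02, 0, -0.03], 0], [0, [0.02, 0, -0.07], 0], [0, [0.02, 0, -0.11], 0]])

```text
time_s: 13.5
tool_pos: [0.5426, -0.1139, 0.1731]
ee_rot: [179.9, 0.0, -79.1]
force: [0.7, 0.5, 1.9]
grip_width: 0.003
grip_force: 0.0
```

Call:
drive_tool(plan=[[0, [-0.035, 0, -0.02], 0], [0, [-0.07, 0, -0.02], 0], [0, [-0.07, 0, -0.02], 0], [0, [-0.07, 0, -0.02], 0]])

```text
time_s: 13.9
tool_pos: [0.5297, -0.0443, 0.1923]
ee_rot: [-180.0, 0.0, -79.0]
force: [-0.2, -0.1, -0.2]
grip_width: -0.001
grip_force: 0.0
```

Run:
```python
from h import *
cs()
f=snap('wrist','w5');t=snap('scene','s5')
im=np.full((600,800,3),0,np.uint8)
im[:300,:400]=cv2.resize(f['image'],(400,300),interpolation=cv2.INTER_AREA)
im[:300,400:]=cv2.resize(t['image'][180:336,140:348],(400,300),interpolation=cv2.INTER_CUBIC)
t=snap('top','t5');im[300:,:]=cv2.resize(t['image'][150:258,250:394],(400,300),interpolation=cv2.INTER_CUBIC).repeat(2,1)
cv2.imwrite('pics/end.png',im)
```

```text
case xy [0.0938 0.0022] z 0.19232011426120332 F along -0.07101018284971483 [-0.22651811 -0.11593535 -0.17630201] t 13.9
```

View pics/end.png

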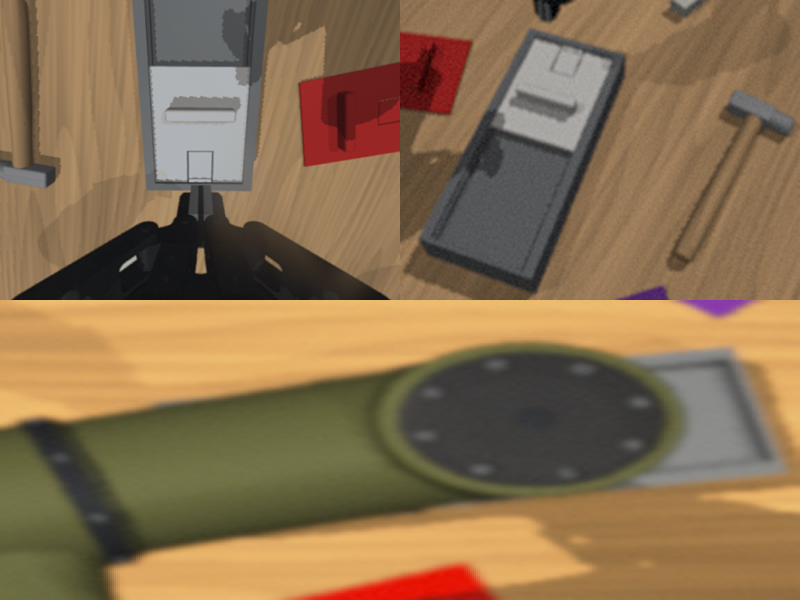

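The lid is fully home: its leading edge at (200,184) meets the end wall, and the tab outline (200,166) lies level. The other objects have not moved. I'm handing in.

Run:
```python
from h import *
f=pickle.load(open('w5.pkl','rb'))
a=np.radians(100.9);u=np.array([np.cos(a),np.sin(a)]);o=np.array([.5496,-.136])
x=(px2w(f,np.array([(152,66),(249,66)])*1.28,.047)[:,:2]-o)@u+.0725
print(x)
if abs(x.mean()-.0775)<.004: print(close_job())
```

```text
[0.07757833 0.07739338]
the job is handed in; nothing more can be done
None
```

The short marble bar lies in the well, and the lid is fully home at case x ≈ 77.5 mm. The push force peaked and dropped as the tab clicked. The arm was clear and the job was handed in at about 14 s.

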